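# Sweep the offcuts off the board into the scrap tray

### The job

Clear the white work board: with the fingertips, sweep the three offcuts (dark wooden block, copper bar end, round brass slug) across the board and over its edge into the orange scrap tray that stands against it, so that all three lie inside that tray. Only push them, never pick them up. Leave the sculpture and glue jar on the board, the parts in the grey tray and everything else on the table where they stand.

Things in the scene. Friction and masses are not known exactly. Their poses are not given: they have to be found in the camera images.
- board: fixed work board, white top on a plywood edge, 280 (x) by 300 (y) by 32 mm high; flat top, no rim. Origin: centre of its underside, on the table, so the top is at z = 32 mm. The trays stand against its +y and -y edges (1 mm gap).
- scrap_tray: fixed orange open tray, 260 (x) by 120 (y) by 24 mm high, walls and floor 4 mm thick, so its rim is 8 mm below the board's top. Origin: centre of its underside. It has the board's yaw and stands against either the +y or the -y edge of the board (swapped with the grey tray from run to run); seen along the edge it is within 8 mm of the board's middle.
- keep_tray: fixed grey open tray of the same size as the orange one, against the opposite edge of the board; it holds parts to keep. Origin: centre of its underside.
- walnut: offcut: loose dark brown wooden block, 34 (x) by 22 (y) by 18 mm high, about 14 g, any yaw. Origin: centre of its underside.
- copper: offcut: loose copper bar end, 30 (x) by 18 (y) by 16 mm high, about 60 g, any yaw. Origin: centre of its underside.
- brass: offcut: loose brass slug, an upright disc of diameter 26 mm, 14 mm high, about 55 g. Origin: centre of its underside. The offcuts lie 70 to 90 mm either side of the board's middle line (board x = 0): two on its -x side, one on the +x side, which is which varies.
- sculpture: bystander standing on the board's middle line (within 10 mm of board x = 0): terracotta disc of diameter 34 mm with a thin brass loop, 54 mm high in all. Loose. Origin: centre of its underside.
- glue: bystander standing on the board's middle line (within 10 mm of board x = 0): small jar with green cap, diameter 32 mm, 52 mm high. Loose. Origin: centre of its underside.
- collar: bystander in the grey tray: loose steel ring, diameter 38 mm, 12 mm high. Origin: centre of its underside.
- bead: bystander in the grey tray: loose blue square bead, 24 by 24 by 20 mm high. Origin: centre of its underside.
- spray: bystander on the table to the left (+y) of the board and trays: white spray bottle with a green head, diameter 72 mm, 190 mm high. Loose. Origin: centre of its underside.
- scissors: bystander lying on the table beyond the board: scissors with orange handles, about 190 mm long, 11 mm high. Loose. Origin: near the middle of its length, on the table.
- varnish: bystander on the table to the right (-y) of the board and trays: jar, diameter 60 mm, 90 mm high. Loose. Origin: centre of its underside.

How it is judged (in metres and radians):
At the end, for the whole second after the job is handed in: All three offcuts lie at rest (below 20 mm/s) inside the walls of the orange tray, their origins less than 24 mm above the tray's underside; every bystander is within 15 mm of where it started (x of walnut in the frame of scrap_tray between -0.128 and 0.128 m and y of walnut in the frame of scrap_tray between -0.058 and 0.058 m and z of each of walnut, copper, brass in the frame of scrap_tray below 0.024 m and linear speed of each of walnut, copper, brass below 0.02 m/s and x of copper in the frame of scrap_tray between -0.128 and 0.128 m and y of copper in the frame of scrap_tray between -0.058 and 0.058 m and x of brass in the frame of scrap_tray between -0.128 and 0.128 m and y of brass in the frame of scrap_tray between -0.058 and 0.058 m and distance of each of sculpture, glue, collar, bead, spray, scissors, varnish from where it was at the start of the episode below 0.015 m); the robot touches nothing.
It fails at once if an offcut was lifted (its origin more than 22 mm above the board's top) (height (world z) of any of walnut, copper, brass above 0.054 m).
It fails at once if the sculpture or glue jar on the board moved by more than 15 mm or tipped over (distance of any of sculpture, glue from where it was at the start of the episode above 0.015 m or angle between any of sculpture, glue's own z axis and vertical above 0.5 rad).
It fails at once if a part in the grey tray moved by more than 15 mm or tipped over (distance of any of collar, bead from where it was at the start of the episode above 0.015 m or angle between any of collar, bead's own z axis and vertical above 0.5 rad).
It fails at once if the spray bottle, scissors or varnish jar moved by more than 15 mm or tipped over (distance of any of spray, scissors, varnish from where it was at the start of the episode above 0.015 m or angle between any of spray, scissors, varnish's own z axis and vertical above 0.5 rad).
It also fails if it takes over 72 s, if anything falls off the work surface, if the arm or the gripper's body presses on something with over 40 N, if the wrist force passes 120 N, or if a joint passes its speed limit or range.

### The arm

A 7-joint arm with a two-finger parallel gripper is mounted at the origin on the work surface. World frame = base frame: x ahead of the robot, y to its left, z up, the work surface at z = 0. Lengths are in m, angles in degrees, forces in N, time in s.
With the tool pointing down it reaches from about 0.35 to 0.9 m from the base axis. Payload 7.2 kg.
Tool frame: the origin (TCP) lies between the finger pads; the fingertips stand 22 mm ahead of it and the grasp point (between the pads) lies 3 mm ahead of it; z points along the fingers, y is the line along which they close (so a half turn about z gives the same grasp; the last joint's range is limited). The gripper opens to 88 mm and grips with 3 to 60 N. Pads are 20 mm wide; open, the fingers measure 115 mm over their backs; the gripper's body (75 mm by 178 mm) begins 61 mm behind the grasp point.
Start: joints at [73.27, 23.554, -0.728, 91.456, 0.321, 64.991, -4.71], TCP at [0.139, -0.609, 0.21] pointing down, gripper open.
Joint ranges: [-169.25, 169.25], [-16.82, 113.86], [-84.01, 82.57], [7.8, 145.47], [-59.2, 239.2], [7.22, 106.19], [-163.78, 163.78]. Speed limits (degrees/s): [136.94, 136.94, 172.46, 172.46, 180, 180, 180].

### API

Orientations are given as [roll, pitch, yaw] about the fixed x, y, z axes, in that order (R = Rz(yaw) Ry(pitch) Rx(roll)).
In Python, from rig import bot gives the robot as it stands.
- The arm moves only by the tool apply_moves, never from a script. Its argument "targets" is a list of rows, each an object with "travel": the shift along the world's x, y, z in m, a list of three; "rotation": the turn, a rotation vector about the world's x, y, z in degrees, a list of three; "grip": the finger opening in m, from 0 to 0.0878. A call has 1 to 12 rows; each row shifts and turns the commanded pose from where the row before left it; what a row does not reach is not made up. A row lasts 1/10 s, in which the tool goes at most 50 mm and 8.59 degrees, less where a joint would pass 70% of its speed; a pose out of reach is approached as far as the arm can. A call with a gripper value outside its range is refused whole. The fingers move at their own pace and stop on an object; "newtons" is the grip in N (left out, the last holds). Time passes only in rows, so rows that do not move let the fingers close. It gives the time, the measured TCP pose, the force, the opening and the grip force at its end, in the units of the state.
- bot.sense(): the state, without advancing time (a new reading comes with each control period).
- bot.snapshot(name): name is "scene" or "top"; returns a dict with "img" (400x640x3 uint8, red, green, blue), "fx", "fy", "cx", "cy" (pixels), "R" (3x3) and "t" (3): a world point X has camera coordinates R X + t. Camera axes: x right, y down, z forward; pixel columns grow to the right and rows downward; lengths in m; the calibration is good to about 2 mm. A picture is of the moment at which its call begins. There is no depth.
- bot.close_job(): hands the job in; it is judged then, once.
The state is a dict: "t": time; "qpos": joint angles; "joint_velocities": joint speeds; "effort": joint torques, N m; "tool_pos": TCP position; "eef_rot": TCP orientation; "force": force on the tool from outside, world axes, zero at the start; "moment": the same for the moment, N m; "finger_gap": finger opening in m; "finger_force": force on a finger pad.
Only numpy, scipy, OpenCV 4.12 (cv2) and the standard library are available. Lean on these libraries where they do the work, as an engineer would, in place of code of your own. Each camera call takes 0.05 s, during which the arm holds its last target. There are 200 camera calls.

## Working session

There is one attempt and no reset: what is moved stays moved. The work goes in short steps, Python scripts to look and compute and a tool call to move; the robot and the scene stay as the last step left them, time stands still between calls to the robot, and variables do not carry over. Pictures are saved under pics/ and viewed, at most 10 in all, crops included, and the job is handed in when it is done.

Besides the shell and the picture viewer there is one more tool, called after "Call:" as name([rows], argument=value, ...), one row to a line, values as JSON. apply_moves: Moves the arm, as the interface text tells. Its arguments: {"type":"object","properties":{"targets":{"type":"array"},"newtons":{"type":"number"}},"required":["targets"]}

```bash
mkdir -p pics; python3 - <<'E'
from rig import bot
import cv2
for n in("scene","top"):
    s=bot.snapshot(n); cv2.imwrite(f"pics/{n}0.png",s["img"][:,:,::-1]); print(n,s["fx"],s["fy"],s["cx"],s["cy"],s["R"],s["t"])
print(bot.sense())
E
```

```text
scene 434.8439108249482 434.8439108249482 321.9369114216935 198.63185935038774 [[ 0.72379902  0.68997343  0.00718648]
 [ 0.37673279 -0.38643337 -0.84186796]
 [-0.57808942  0.61205059 -0.53963571]] [-0.46174609 -0.20061252  1.48675924]
top 458.75457021811053 458.75457021811053 314.98175915152166 196.1279952485481 [[ 0.01820471 -0.99979043  0.00936402]
 [-0.99434079 -0.01908431 -0.10450929]
 [ 0.10466609 -0.00740847 -0.99447983]] [-0.03156876  0.62900987  1.34845812]
{'t': 0.1, 'qpos': array([73.27162982, 23.59677948, -0.7278775 , 91.49944161,  0.32168357,
       64.99209214, -4.71255111]), 'joint_velocities': array([ 0.06492546, -0.03162576, -0.04399074, -0.00106247, -0.05787634,
       -0.04561118,  0.01098128]), 'effort': array([ 3.70628899e-03, -5.89092994e+01,  6.44098856e-01, -2.91707897e+01,
       -5.36916009e-02,  1.44390218e-02,  3.50145410e-05]), 'tool_pos': array([ 0.13853007, -0.60894986,  0.20897728]), 'eef_rot': array([-1.79914018e+02,  7.04704468e-03,  1.28192759e+01]), 'force': array([ 0.21933155,  0.47245848, -0.93079446]), 'moment': array([-0.00713972,  0.00237308, -0.03084067]), 'finger_force': 0.0, 'finger_gap': 0.08797415093146799}
```

View pics/top0.png

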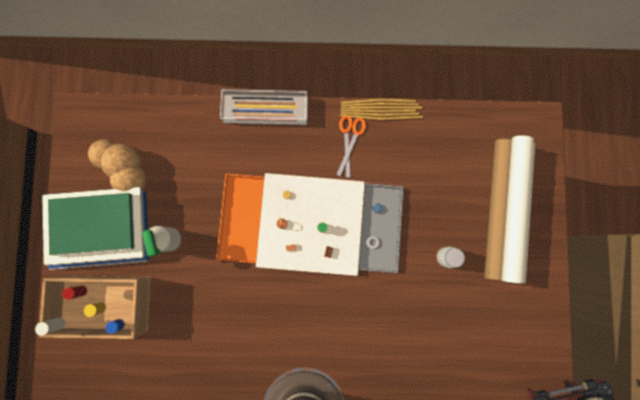

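View pics/scene0.png

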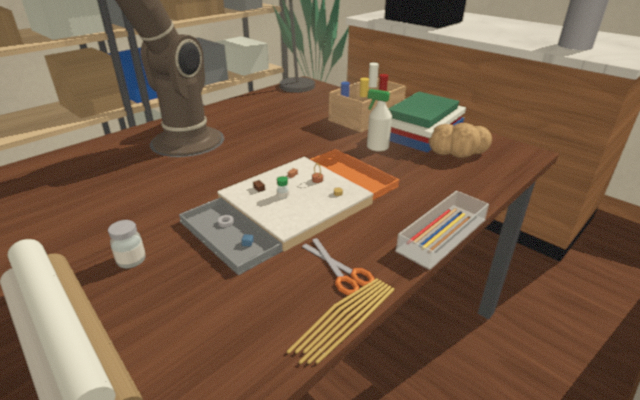

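The top view shows the orange tray on the +y side of the board (col ~240) and the grey one at col ~383. Brass is at (288,195), copper at (292,248), walnut at (330,252), the sculpture at (282,224) and the glue at (322,228). I'll zoom in for detail.

```bash
cat > h.py <<'E'
import numpy as np, cv2
from rig import bot
def ray(s,u,v,z):
    K=np.array([[s["fx"],0,s["cx"]],[0,s["fy"],s["cy"]],[0,0,1]])
    R=np.array(s["R"]);c=-R.T@np.array(s["t"]);d=R.T@np.linalg.solve(K,[u,v,1.])
    return (c+d*(z-c[2])/d[2])[:2]
def crop(s,name,x0=212,x1=412,y0=165,y1=285,k=4):
    cv2.imwrite(name,cv2.resize(s["img"][y0:y1,x0:x1,::-1],None,fx=k,fy=k,interpolation=cv2.INTER_CUBIC))
E
python3 - <<'E'
from h import *
s=bot.snapshot("top"); crop(s,"pics/c0.png")
im=s["img"].astype(int)
w=((im.min(2)>150)).astype(np.uint8); 
n,l,st,ce=cv2.connectedComponentsWithStats(w)
for i in range(1,n):
    x,y,ww,hh,a=st[i]
    if a>3000 and 240<ce[i][0]<380:
        c,_=cv2.findContours((l==i).astype(np.uint8),0,2); r=cv2.minAreaRect(cv2.convexHull(c[0]))
        print(r,[np.round(ray(s,*p,.032),4) for p in cv2.boxPoints(r)])
E
```

```text
((310.22125244140625, 223.91897583007812), (101.54195404052734, 94.08358764648438), 4.899093151092529) [array([0.4168, 0.1522]), array([0.6979, 0.1368]), array([ 0.6774, -0.1699]), array([ 0.3967, -0.148 ])]
```

View pics/c0.png

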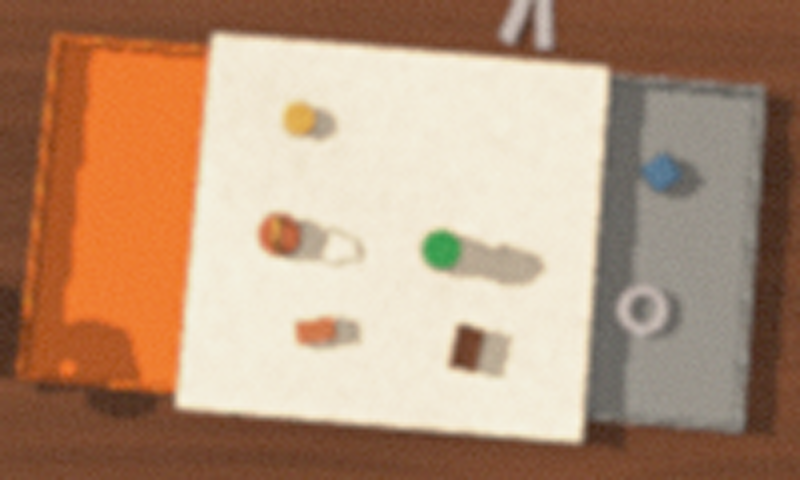

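The crop shows the board corners at (208,33), (609,67), (584,442) and (176,409). Brass is at (300,119), copper (314,331), walnut (466,348), sculpture disc (279,234) and glue cap (442,250).

```bash
cat >> h.py <<'E'
def cp(s,u,v,z): return ray(s,212+(u+.5)/4-.5,165+(v+.5)/4-.5,z)
E
python3 - <<'E'
from h import *
s=bot.snapshot("top")
C=np.array([cp(s,*p,.032) for p in[(208,33),(609,67),(584,442),(176,409)]]); print(C.round(4))
o=C.mean(0); ax=(C[0]+C[1]-C[2]-C[3]); ay=(C[0]+C[3]-C[1]-C[2]); print([np.degrees(np.arctan2(*a[::-1])) for a in(ax,ay)],o)
th=np.arctan2(ax[1],ax[0])/2+(np.arctan2(ay[1],ay[0])-np.pi/2)/2
R=np.array([[np.cos(th),-np.sin(th)],[np.sin(th),np.cos(th)]]);print(np.degrees(th))
for n,p,z in[("brass",(300,119),.046),("cop",(314,331),.048),("wal",(466,348),.05),("scu",(279,234),.05),("glue",(442,250),.084),("bead",(661,172),.024),("collar",(643,310),.016),("trayL",(56,33),.024),("trayBL",(18,378),.024),("scis",(510,45),.01),("scis2",(544,48),.01)]:
    w=cp(s,*p,z); print(n,w.round(4),(R.T@(w-o)).round(4))
print(ray(s,165,240,.15))
E
```

```text
[[ 0.6974  0.1369]
 [ 0.6773 -0.167 ]
 [ 0.3967 -0.1504]
 [ 0.4155  0.1522]]
[np.float64(-3.237084369456198), np.float64(86.33424055350876)] [ 0.54674552 -0.00708557]
-3.451421907973719
brass [0.6318 0.065 ] [0.0805 0.077 ]
cop [0.4749 0.0507] [-0.0752  0.0533]
wal [ 0.4645 -0.0613] [-0.0788 -0.059 ]
scu [0.5456 0.0781] [-0.0062  0.085 ]
glue [ 0.5348 -0.0416] [-0.0099 -0.0352]
bead [ 0.5991 -0.2079] [ 0.0643 -0.1973]
collar [ 0.4949 -0.1958] [-0.0404 -0.1915]
trayL [0.6963 0.2532] [0.1337 0.2688]
trayBL [0.4359 0.2715] [-0.1274  0.2714]
scis [ 0.696  -0.0931] [ 0.1542 -0.0769]
scis2 [ 0.6942 -0.1193] [ 0.1539 -0.1032]
[0.48940693 0.38672219]
```

Call:
apply_moves([
  {"travel": [0.0223,0.0412,0],"rotation": [0,0,6.14],"grip": 0},
  {"travel": [0.0223,0.0412,0],"rotation": [0,0,6.14],"grip": 0},
  {"travel": [0.0223,0.0412,0],"rotation": [0,0,6.14],"grip": 0},
  {"travel": [0.0223,0.0412,0],"rotation": [0,0,6.14],"grip": 0},
  {"travel": [0.0223,0.0412,0],"rotation": [0,0,6.14],"grip": 0},
  {"travel": [0.0223,0.0412,0],"rotation": [0,0,6.14],"grip": 0},
  {"travel": [0.0223,0.0412,0],"rotation": [0,0,6.14],"grip": 0},
  {"travel": [0.0223,0.0412,0],"rotation": [0,0,6.14],"grip": 0},
  {"travel": [0.0223,0.0412,0],"rotation": [0,0,6.14],"grip": 0},
  {"travel": [0.0223,0.0412,0],"rotation": [0,0,6.14],"grip": 0},
  {"travel": [0.0223,0.0412,0],"rotation": [0,0,6.14],"grip": 0},
  {"travel": [0.0223,0.0412,0],"rotation": [0,0,6.14],"grip": 0},
])

```text
t: 1.4
tool_pos: [0.4068, -0.1134, 0.21]
eef_rot: [180.0, 0.0, 86.7]
force: [0.5, -0.8, 0.3]
finger_gap: 0.0007
finger_force: 0.0
```

Call:
apply_moves([
  {"travel": [0.0219,0.0409,0]},
  {"travel": [0.0219,0.0409,0]},
  {"travel": [0.0219,0.0409,0]},
  {"travel": [0,0,-0.04]},
  {"travel": [0,0,-0.04]},
  {"travel": [0,0,-0.04]},
  {"travel": [0,0,-0.02]},
  {"travel": [0,0,-0.01]},
  {"travel": [0,0,0]},
  {"travel": [0,0,0]},
])

```text
validation failed for argument at $.ta...
```

```bash
python3 - <<'E'
from h import *
s=bot.snapshot("top"); crop(s,"pics/c1.png")
s=bot.snapshot("scene"); crop(s,"pics/s1.png",170,410,130,280,3)
E
```

```text
(no output)
```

View pics/s1.png

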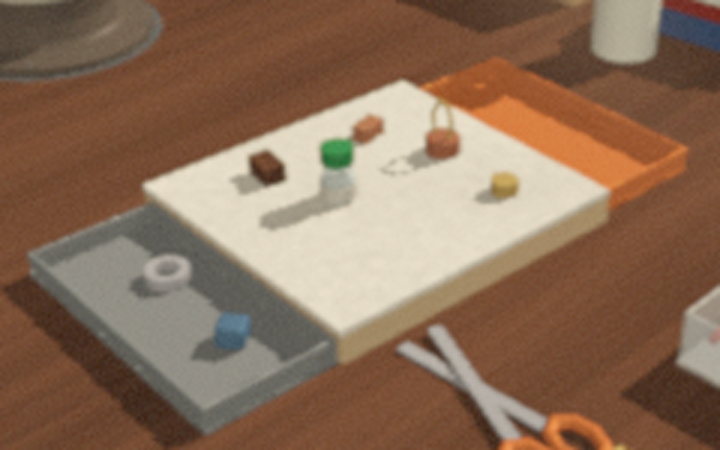

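The move call was refused because each row needs all its fields. The picture shows the offcuts undisturbed, but the arm isn't in it, so I'll check where the arm is.

```bash
python3 - <<'E'
from h import *
q=bot.sense();print(q["t"],q["tool_pos"],q["eef_rot"])
a=cv2.imread("pics/scene0.png").astype(int);s=bot.snapshot("scene")
d=abs(a-s["img"][:,:,::-1]).max(2)>60;print(d.sum(),np.argwhere(d).mean(0))
X=np.array(s["R"])@q["tool_pos"]+s["t"];print(X[:2]/X[2]*s["fx"]+[s["cx"],s["cy"]])
cv2.imwrite("pics/s2.png",s["img"][:,:,::-1])
E
```

```text
1.5 [ 0.40874598 -0.10954013  0.2102971 ] [ 1.79874657e+02 -9.53178261e-02  8.71603880e+01]
2384 [ 53.29530201 212.33095638]
[224.41069355 124.93306168]
```

View pics/s2.png

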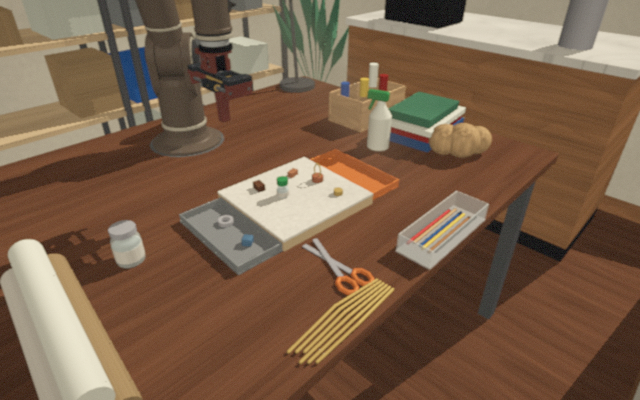

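The arm is where it reports, with the fingertips at about (223,120). I'll resend with complete rows.

Call:
apply_moves([
  {"travel": [0.0213,0.0397,0],"rotation": [0,0,-0.6],"grip": 0},
  {"travel": [0.0213,0.0397,0],"rotation": [0,0,0],"grip": 0},
  {"travel": [0.0213,0.0397,0],"rotation": [0,0,0],"grip": 0},
  {"travel": [0,0,-0.04],"rotation": [0,0,0],"grip": 0},
  {"travel": [0,0,-0.04],"rotation": [0,0,0],"grip": 0},
  {"travel": [0,0,-0.04],"rotation": [0,0,0],"grip": 0},
  {"travel": [0,0,-0.02],"rotation": [0,0,0],"grip": 0},
  {"travel": [0,0,-0.01],"rotation": [0,0,0],"grip": 0},
  {"travel": [0,0,0],"rotation": [0,0,0],"grip": 0},
  {"travel": [0,0,0],"rotation": [0,0,0],"grip": 0},
])

```text
t: 2.55
tool_pos: [0.4708, 0.0036, 0.0606]
eef_rot: [179.9, 0.0, 85.8]
force: [0.7, 0.3, 0.5]
finger_gap: 0.0005
finger_force: 0.0
```

```bash
python3 - <<'E'
from h import *
q=bot.sense();print(q["tool_pos"],q["eef_rot"],q["force"])
s=bot.snapshot("top"); crop(s,"pics/c1.png",k=3)
s=bot.snapshot("scene"); crop(s,"pics/s3.png",220,400,130,250,3)
a=cv2.imread("pics/c1.png");b=cv2.imread("pics/s3.png");b=cv2.copyMakeBorder(b[:240],0,0,0,a.shape[1]-b.shape[1],0)
cv2.imwrite("pics/m1.png",np.vstack([a[:,:],b]))
E
```

```text
[0.47081877 0.0035712  0.06055531] [1.79939405e+02 1.20559972e-02 8.58427548e+01] [0.73244997 0.29817773 0.47493095]
```

View pics/m1.png

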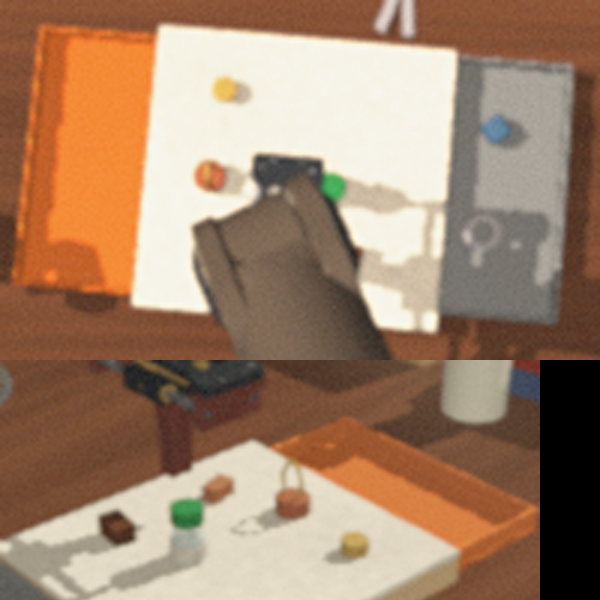

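```bash
python3 - <<'E'
from h import *
q=bot.sense()
for n in("scene","top"):
    s=bot.snapshot(n)
    for dz in(-.022,.058):
        X=np.array(s["R"])@(q["tool_pos"]+[0,0,dz])+s["t"];u=X[:2]/X[2]*s["fx"]+[s["cx"],s["cy"]]
        print(n,u,(u-[220,130])*3,(u-[212,165])*3)
    if n=="scene":
        for p in[(176,472-360),(218,488-360),(118,527-360),(355,545-360)]: print(ray(s,220+p[0]/3,130+p[1]/3,.040))
    else: print(ray(s,212+287/3,165+157/3,.14),ray(s,212+287/3,165+157/3,.2))
E
```

```text
scene [279.08459248 177.76251363] [177.25377745 143.28754088] [201.25377745  38.28754088]
scene [277.6962929  151.56879144] [173.08887871  64.70637431] [197.08887871 -40.29362569]
[0.42690766 0.0415847 ]
[0.47828244 0.04823148]
[ 0.46655824 -0.06213155]
[0.63740856 0.0621618 ]
top [306.0725876  248.90701742] [258.21776281 356.72105226] [282.21776281 251.72105226]
top [305.78719443 249.1911197 ] [257.3615833 357.5733591] [281.3615833 252.5733591]
[5.58939932e-01 1.32249220e-04] [ 5.55433216e-01 -3.27094176e-04]
```

```bash
python3 - <<'E'
from h import *
a=cv2.imread("pics/scene0.png");s=bot.snapshot("scene");b=s["img"][:,:,::-1]
d=abs(cv2.blur(a,(2,2)).astype(int)-cv2.blur(b,(2,2))).max(2)
print(d[145:190,264:296:2])
E
```

```text
[[  1   4   2   4  38  51  34  36  35  35  34  30  27  24  21  24]
 [  2   1   1   2  23  41  32  28  27  34  33  29  26  22  21  24]
 [  1   2   1   3  18  33  29  25  28  31  35  26  24  27  24  22]
 [  3   1   1   3  13  30  30  24  31  27  32  21  27  31  25  24]
 [  1   4   3   3  11  29  30  22  27  24  23  19  27  31  24  27]
 [  2   2   1   1  12  31  31  18  24  23  17  17  24  30  28  27]
 [  2   2   1   2  12  32  28  17  21  21  15  18  27  28  29  20]
 [  3   3   1   2  10  27  24  17  20  19   6  21  30  25  21   9]
 [  2   2   2   1   7  24  27  17  23  21   5  17  24  15   8   2]
 [  4   3   2   2   6  24  29  19  25  29  12   9  12   5   3   3]
 [  4   2   2   1   8  23  26  23  28  33  15   4   3   3   1   3]
 [  5   3   1   1   5  24  29  26  31  30  16   1   1   2   3   2]
 [  4   3   1   5   2  24  32  28  30  29  17   2   1   2   3   0]
 [  1   2   3   4   4  25  34  30  30  34  18   3   0   1   1   1]
 [  1   2   1   1   4  25  36  30  33  36  17   1   1   1   4   2]
 [  2   2   2   1   2  23  34  32  34  34  19   2   2   2   4   2]
 [  1   0   1   1   1  22  3
[... 1215 characters left out ...]
   3   1   2   1   1   1   1]
 [  0   1   0   1   1   1   1   1   1   2   2   2   1   1   1   0]
 [  1   1   0   1   1   1   1   1   3   2   4   1   1   2   1   1]
 [  2   0   1   1   1   1   1   2   4   2   2   3   0   0   0   1]
 [  1   1   1   1   2   0   2   2   1   2   1   1   1   1   0   1]
 [  2   4   2   2   1   1   2   2   1   2   2   1   1   1   0   1]
 [  7  23  12   1   0   1   1   2   2   3   2   1   1   0   0   1]
 [ 16  42  18   1   1   1   0   1   1   2   1   1   1   2   1   0]
 [ 12  28  10   2   1   0   0   1   1   2   1   1   1   1   1   0]
 [  3   7   2   2   1   1   1   1   1   1   1   1   1   1   1   1]
 [  1   1   1   1   1   1   2   1   0   1   0   1   1   1   1   2]]
```

Both the fingertip and the body show about 9 px higher in the scene view than the reported z predicts. That suggests the tool is really about 30 mm higher than reported, so I'll lower it in small steps and watch the force and the image.

Call:
apply_moves([
  {"travel": [0,0,-0.005],"rotation": [0,0,0],"grip": 0},
  {"travel": [0,0,-0.003],"rotation": [0,0,0],"grip": 0},
  {"travel": [0,0,0],"rotation": [0,0,0],"grip": 0},
])

```text
t: 3.1
tool_pos: [0.4698, 0.004, 0.0513]
eef_rot: [-180.0, 0.0, 85.9]
force: [-0.3, -0.8, -0.6]
finger_gap: 0.0003
finger_force: 0.0
```

```bash
cat >> h.py <<'E'
def tip():
    q=bot.sense();print(q["tool_pos"].round(4),q["eef_rot"].round(2),q["force"].round(2),round(q["t"],2))
    a=cv2.imread("pics/scene0.png");s=bot.snapshot("scene");b=s["img"][:,:,::-1]
    d=abs(cv2.blur(a,(2,2)).astype(int)-cv2.blur(b,(2,2))).max(2)
    X=np.array(s["R"])@(q["tool_pos"]+[0,0,-.022])+s["t"];u=X[:2]/X[2]*s["fx"]+[s["cx"],s["cy"]]
    c=int(u[0]); sub=d[:,c-9:c+10]>15
    r=100
    rows=sub.any(1)
    n,l,st,ce=cv2.connectedComponentsWithStats((d>15).astype(np.uint8))
    i=np.argmax(st[1:,4])+1; m=(l==i)[:,c-12:c+12]
    print("pred",u.round(1),"seen bottom row",np.where(m.any(1))[0].max())
E
python3 -c "
from h import *
tip()"
```

```text
[0.4698 0.004  0.0513] [-179.95    0.     85.91] [-0.34 -0.76 -0.63] 3.1
pred [279.  180.6] seen bottom row 173
```

Call:
apply_moves([
  {"travel": [0,0,-0.008],"rotation": [0,0,0],"grip": 0},
  {"travel": [0,0,-0.006],"rotation": [0,0,0],"grip": 0},
  {"travel": [0,0,0],"rotation": [0,0,0],"grip": 0},
])

```text
t: 3.45
tool_pos: [0.4695, 0.0041, 0.0367]
eef_rot: [-179.9, 0.0, 85.9]
force: [0.5, -0.7, -0.5]
finger_gap: 0.001
finger_force: 0.0
```

```bash
python3 -c "
from h import *
tip()
s=bot.snapshot('scene'); crop(s,'pics/s4.png',230,340,130,215,6)"
```

```text
[0.4695 0.0041 0.0367] [-179.9     0.     85.91] [ 0.47 -0.73 -0.49] 3.45
pred [279.2 185.1] seen bottom row 187
```

View pics/s4.png

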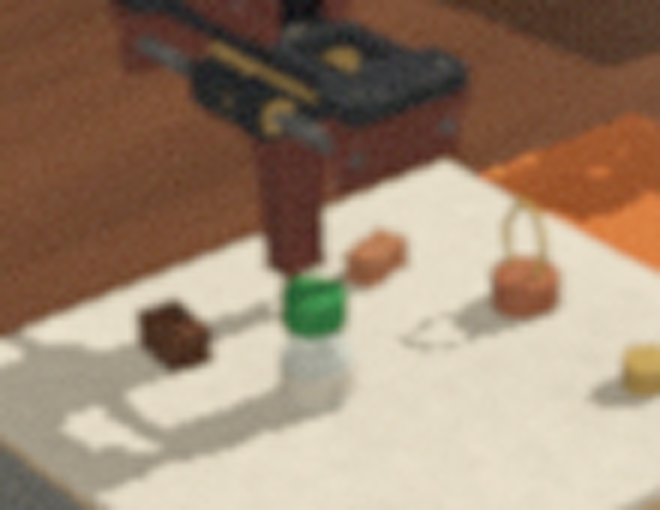

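The fingertip is at (293,273) in the crop, which is pixel (279,175.5). Its shadow end at ~(272,308) puts it about 10 mm above the board, still short of copper at (377,257). The z bias is confirmed, so I'll keep going down.

Call:
apply_moves([
  {"travel": [0,0,-0.005],"rotation": [0,0,0],"grip": 0},
  {"travel": [0,0,0],"rotation": [0,0,0],"grip": 0},
  {"travel": [0,0,0],"rotation": [0,0,0],"grip": 0},
])

```text
t: 3.85
tool_pos: [0.4702, 0.0041, 0.0327]
eef_rot: [-180.0, -0.0, 85.9]
force: [0.7, 0.3, 0.5]
finger_gap: 0.0005
finger_force: 0.0
```

Call:
apply_moves([
  {"travel": [0,0,-0.003],"rotation": [0,0,0],"grip": 0},
  {"travel": [0,0,0],"rotation": [0,0,0],"grip": 0},
  {"travel": [0,0,0],"rotation": [0,0,0],"grip": 0},
])

```text
t: 4.15
tool_pos: [0.4701, 0.0041, 0.0297]
eef_rot: [-180.0, 0.0, 85.9]
force: [-0.5, 0.3, 0.1]
finger_gap: 0.0004
finger_force: 0.0
```

```bash
python3 - <<'E'
from h import *
tip()
a=cv2.imread("pics/scene0.png");s=bot.snapshot("scene");b=s["img"][:,:,::-1]
d=abs(cv2.blur(a,(2,2)).astype(int)-cv2.blur(b,(2,2))).max(2)
print(d[166:186,270:292])
E
```

```text
[0.4701 0.0041 0.0297] [-179.99    0.     85.91] [-0.53  0.32  0.08] 4.15
pred [279.4 187.3] seen bottom row 187
[[  1   1   1  11  25  37  40  40  45  65  84 102 122 113  61  16   3   5
    6   5   3   1]
 [  2   2   2   9  26  43  52  67  93 119 136 151 159 133  68  16   1   1
    1   2   2   2]
 [  1   3   1  15  42  76 102 121 141 156 163 171 171 137  69  16   1   0
    1   1   2   2]
 [  2   3   4  22  62 110 144 159 161 165 166 170 171 139  70  18   2   2
    1   1   1   1]
 [  1   2   3  20  64 119 156 169 167 165 166 168 170 143  78  24   3   1
    2   1   1   0]
 [  1   1   2  15  56 117 158 169 169 167 168 169 169 146  85  31   6   0
    2   1   1   2]
 [  1   2   1  14  52 115 159 168 168 168 168 168 166 145  86  33   7   1
    1   0   2   2]
 [  1   1   0  13  51 113 159 168 165 164 165 165 164 145  87  31   7   2
    1   2   1   2]
 [  1   1   1  11  46 108 160 170 165 166 167 164 163 145  89  33   8   2
    1   1   1   1]
 [  1   2   1   9  41 102 158 170 164 164 160 154 147 129  86  40  13   3
    2   2   1   2]
 [  1   1   0   8  37  91 142 151 140 130 120 113 105  92
[... 173 characters left out ...]
0  50  52  47  42  40  32  18
    5   1   1   1]
 [  1   1   2   1   3   5   7  12  18  27  41  49  46  36  28  24  17   7
    1   1   0   1]
 [  1   3   7  15  21  22  22  22  29  37  44  43  34  20   9   5   4   1
    1   2   1   0]
 [  7  17  29  42  50  51  51  41  24  25  27  24  19   8   1   1   1   2
    1   1   1   1]
 [ 29  42  53  60  64  64  63  48  19   7   8   6   5   2   1   3   5   3
    2   2   0   0]
 [ 54  60  64  62  59  57  54  40  15   2   2   1   2   1   3   3   5   3
    1   0   0   0]
 [ 64  62  56  46  34  29  26  18   7   2   4   2   2   2   1   2   1   1
    1   0   1   1]
 [ 53  46  33  20  10   6   4   1   1   1   2   2   1   1   1   2   0   2
    1   1   1   1]]
```

Call:
apply_moves([
  {"travel": [0,0,-0.003],"rotation": [0,0,0],"grip": 0},
  {"travel": [0,0,0],"rotation": [0,0,0],"grip": 0},
  {"travel": [0,0,0],"rotation": [0,0,0],"grip": 0},
])

```text
t: 4.55
tool_pos: [0.4701, 0.0041, 0.0266]
eef_rot: [-180.0, 0.0, 85.9]
force: [-0.2, -0.4, 0.5]
finger_gap: 0.0006
finger_force: 0.0
```

```bash
python3 - <<'E'
from h import *
tip()
s=bot.snapshot("scene");R=np.array(s["R"])
for off in[(-.013,-.01),(.013,-.01),(.013,.01)]:
    X=R@(np.array([.4701+off[0],.0041+off[1],.0355]))+s["t"];print(X[:2]/X[2]*s["fx"]+[s["cx"],s["cy"]])
# top-view copper and walnut rects
t=bot.snapshot("top");c0=cv2.imread("pics/top0.png")
hsv=cv2.cvtColor(c0,cv2.COLOR_BGR2HSV).astype(int)
for n,(x0,x1,y0,y1),z in[("cop",(283,304,240,256),.048),("wal",(321,338,243,261),.05),("brass",(280,296,188,202),.046)]:
    h=hsv[y0:y1,x0:x1]; m=((h[...,1]>90)).astype(np.uint8)
    p=np.argwhere(m)[:,::-1].astype(np.float32)+[x0,y0]; r=cv2.minAreaRect(p.astype(np.float32)); print(n,len(p),r,ray(t,*p.mean(0),z))
E
```

```text
[0.4701 0.0041 0.0266] [-179.99    0.     85.91] [-0.23 -0.36  0.46] 4.55
pred [279.5 188.3] seen bottom row 187
[273.11055157 178.32966601]
[279.39843241 181.66731838]
[284.84668865 179.03305448]
cop 58 ((290.5, 247.0), (6.0, 9.0), 90.0) [0.47516649 0.04923473]
wal 56 ((328.4500427246094, 251.6500244140625), (5.692099571228027, 9.17060375213623), 18.43494987487793) [ 0.46460112 -0.06210996]
brass 54 ((286.5, 194.5), (7.0, 7.0), 90.0) [0.63171164 0.06566089]
```

No contact with the board, and the tip is about 3 mm above it. The columns match the prediction, so x and y are good. Now I'll push the copper.

Call:
apply_moves([
  {"travel": [0.004,0,0],"rotation": [0,0,0.6],"grip": 0},
  {"travel": [0.0006,0.01,0],"rotation": [0,0,0],"grip": 0},
  {"travel": [0.0006,0.01,0],"rotation": [0,0,0],"grip": 0},
  {"travel": [0.0006,0.01,0],"rotation": [0,0,0],"grip": 0},
  {"travel": [0.0006,0.01,0],"rotation": [0,0,0],"grip": 0},
  {"travel": [0.0006,0.01,0],"rotation": [0,0,0],"grip": 0},
  {"travel": [0.0006,0.01,0],"rotation": [0,0,0],"grip": 0},
])

```text
t: 5.4
tool_pos: [0.4778, 0.0651, 0.0268]
eef_rot: [180.0, 0.0, 86.5]
force: [-0.7, -0.7, -0.1]
finger_gap: 0.0002
finger_force: 0.3
```

```bash
python3 - <<'E'
from h import *
q=bot.sense();print(q["tool_pos"].round(4),q["force"])
s=bot.snapshot("scene"); im=s["img"]; crop(s,'pics/s5.png',230,380,120,215,5)
E
```

```text
[0.4778 0.0651 0.0268] [-0.72233108 -0.73733492 -0.07674627]
```

View pics/s5.png

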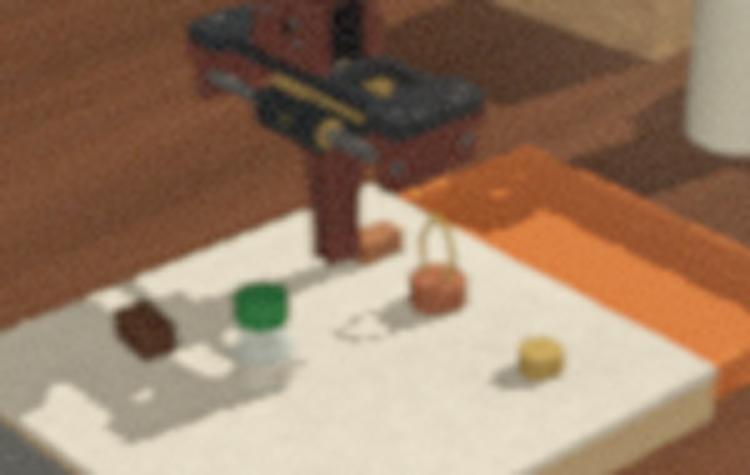

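The copper sits square against the finger, with the finger at (335,255) and copper at (380,243), and the bystanders are untouched. I'll push on over the edge.

Call:
apply_moves([
  {"travel": [0.0006,0.01,0],"rotation": [0,0,0],"grip": 0},
  {"travel": [0.0006,0.01,0],"rotation": [0,0,0],"grip": 0},
  {"travel": [0.0006,0.01,0],"rotation": [0,0,0],"grip": 0},
  {"travel": [0.0006,0.01,0],"rotation": [0,0,0],"grip": 0},
  {"travel": [0.0006,0.01,0],"rotation": [0,0,0],"grip": 0},
  {"travel": [0.0006,0.01,0],"rotation": [0,0,0],"grip": 0},
  {"travel": [0.0006,0.01,0],"rotation": [0,0,0],"grip": 0},
  {"travel": [0.0006,0.01,0],"rotation": [0,0,0],"grip": 0},
  {"travel": [0.0006,0.01,0],"rotation": [0,0,0],"grip": 0},
  {"travel": [0.0003,0.005,0],"rotation": [0,0,0],"grip": 0},
  {"travel": [0,0,0],"rotation": [0,0,0],"grip": 0},
  {"travel": [0,0,0.04],"rotation": [0,0,0],"grip": 0},
])

```text
t: 6.65
tool_pos: [0.4805, 0.1576, 0.0634]
eef_rot: [-179.6, 0.2, 86.5]
force: [0.6, -0.4, -0.1]
finger_gap: 0.0003
finger_force: 0.0
```

Call:
apply_moves([
  {"travel": [0,0,0.03],"rotation": [0,0,0],"grip": 0.01},
  {"travel": [-0.0035,-0.045,0],"rotation": [0,0,0],"grip": 0.01},
  {"travel": [-0.0035,-0.045,0],"rotation": [0,0,0],"grip": 0.01},
  {"travel": [-0.0035,-0.045,0],"rotation": [0,0,0],"grip": 0.01},
  {"travel": [-0.0035,-0.045,0],"rotation": [0,0,0],"grip": 0.01},
  {"travel": [-0.0035,-0.045,0],"rotation": [0,0,0],"grip": 0.01},
  {"travel": [-0.003,-0.03,0],"rotation": [0,0,0],"grip": 0.01},
  {"travel": [0,0,0],"rotation": [0,0,0],"grip": 0.01},
  {"travel": [0,0,0],"rotation": [0,0,0],"grip": 0.01},
])

```text
t: 7.55
tool_pos: [0.4627, -0.0967, 0.0967]
eef_rot: [-180.0, -0.0, 86.4]
force: [-0.3, 0.1, 0.8]
finger_gap: 0.0099
finger_force: 0.0
```

```bash
python3 - <<'E'
from h import *
q=bot.sense();print(q["tool_pos"].round(4),q["force"],q["finger_gap"])
t=bot.snapshot("top");s=bot.snapshot("scene"); crop(s,'pics/s5.png',220,410,120,230,3); crop(t,'pics/c2.png',k=3)
a=cv2.imread("pics/c2.png")[:250];b=cv2.imread("pics/s5.png");a=a[:,:570]
cv2.imwrite("pics/m2.png",np.vstack([a,b]))
E
```

```text
[ 0.4627 -0.0967  0.0967] [-0.31917127  0.08129899  0.78890288] 0.009947117590219936
```

View pics/m2.png

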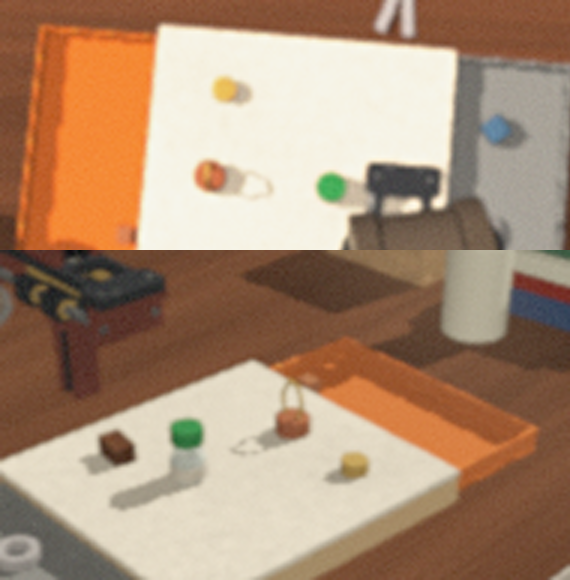

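The copper is in the orange tray at (127,236) and nothing else has moved. The tool is behind the walnut, so I'll lower it and push.

Call:
apply_moves([
  {"travel": [0,0,-0.035],"rotation": [0,0,0],"grip": 0.01},
  {"travel": [0,0,-0.025],"rotation": [0,0,0],"grip": 0.01},
  {"travel": [0,0,-0.01],"rotation": [0,0,0],"grip": 0.01},
  {"travel": [0,0,0],"rotation": [0,0,0],"grip": 0.01},
  {"travel": [0.0006,0.01,0],"rotation": [0,0,0],"grip": 0.01},
  {"travel": [0.0006,0.01,0],"rotation": [0,0,0],"grip": 0.01},
  {"travel": [0.0006,0.01,0],"rotation": [0,0,0],"grip": 0.01},
  {"travel": [0.0006,0.01,0],"rotation": [0,0,0],"grip": 0.01},
  {"travel": [0.0006,0.01,0],"rotation": [0,0,0],"grip": 0.01},
  {"travel": [0.0006,0.01,0],"rotation": [0,0,0],"grip": 0.01},
  {"travel": [0.0006,0.01,0],"rotation": [0,0,0],"grip": 0.01},
  {"travel": [0.0006,0.01,0],"rotation": [0,0,0],"grip": 0.01},
])

```text
t: 8.85
tool_pos: [0.4678, -0.0151, 0.0267]
eef_rot: [-180.0, 0.0, 86.5]
force: [-0.6, -0.2, 0.8]
finger_gap: 0.01
finger_force: 0.1
```

```bash
python3 - <<'E'
from h import *
q=bot.sense();print(q["tool_pos"].round(4),q["force"])
s=bot.snapshot("scene")
hsv=cv2.cvtColor(s["img"],cv2.COLOR_RGB2HSV).astype(int); g=s["img"].max(2)
# walnut dark pixels on the board beside the finger
X=np.array(s["R"])@np.array([q["tool_pos"][0],q["tool_pos"][1],.036])+s["t"];u=X[:2]/X[2]*s["fx"]+[s["cx"],s["cy"]];print(u)
c,r=u.astype(int);print(g[r-14:r+8,c-10:c+24])
E
```

```text
[ 0.4678 -0.0151  0.0267] [-0.59662077 -0.24485551  0.78480266]
[273.13142295 180.74614839]
[[122 119 111  96  83  61  52  67  80  90  89  87  85  84  88  85  92  96
   92  90 102 123 146 174 200 216 224 227 228 229 229 228 228 228]
 [119 122 115 101  83  63  50  71  81  91  88  90  88  84  85  97 133 143
  135 140 168 188 202 215 223 227 229 227 227 227 227 227 226 227]
 [126 125 114 100  87  63  53  66  76  89  91  86  85  86  88 118 177 198
  198 205 216 220 222 226 226 228 228 225 226 227 228 226 227 227]
 [124 123 116 107  86  63  52  61  81  88  91  89  90  85  85 125 195 220
  223 225 225 226 225 226 227 228 227 227 227 226 226 227 229 229]
 [122 122 118 104  88  69  52  61  75  90  88  88  85  88  87 129 192 221
  228 229 228 226 226 225 227 227 228 228 227 228 229 229 229 228]
 [124 133 132 115  96  71  48  60  78  89  87  85  86  83  87 113 169 204
  220 227 228 228 227 227 227 228 227 228 227 228 229 229 230 227]
 [152 176 182 160 117  77  51  60  74  89  90  88  87  83  88  96 126 158
  190 211 222 227 230 230 229 228 228 228 228 227 228 229 227 227]
 [201 215 217 191 131
[... 1394 characters left out ...]
 175 174 178 186 203 212 193 160 143 144 152 151 126 107 103 108 113
  117 110 111 108 108 122 159 201 224 229 227 227 227 228 228 229]
 [169 181 199 212 214 216 216 195 167 157 160 170 179 162 133 114 108 109
  108 110 107 110 112 134 176 211 225 225 226 228 227 228 226 227]
 [200 211 216 215 204 191 185 177 173 175 184 203 216 213 182 138 121 122
  118 117 120 123 141 161 193 220 227 227 226 227 227 227 224 221]
 [212 213 203 188 175 169 174 183 198 212 217 223 227 225 205 170 161 151
  149 145 151 161 176 195 211 222 226 226 226 227 225 227 224 211]
 [187 183 174 173 178 183 200 215 219 223 226 226 227 220 200 181 175 175
  176 168 165 171 184 198 211 220 226 226 226 227 227 228 229 221]]
```

Call:
apply_moves([
  {"travel": [0.0006,0.01,0],"rotation": [0,0,0],"grip": 0.01},
  {"travel": [0.0006,0.01,0],"rotation": [0,0,0],"grip": 0.01},
  {"travel": [0.0006,0.01,0],"rotation": [0,0,0],"grip": 0.01},
  {"travel": [0.0006,0.01,0],"rotation": [0,0,0],"grip": 0.01},
  {"travel": [0.0006,0.01,0],"rotation": [0,0,0],"grip": 0.01},
  {"travel": [0.0006,0.01,0],"rotation": [0,0,0],"grip": 0.01},
  {"travel": [0.0006,0.01,0],"rotation": [0,0,0],"grip": 0.01},
  {"travel": [0.0006,0.01,0],"rotation": [0,0,0],"grip": 0.01},
])

```text
t: 9.7
tool_pos: [0.4727, 0.065, 0.0268]
eef_rot: [180.0, -0.0, 86.5]
force: [-0.0, -0.0, 0.1]
finger_gap: 0.0103
finger_force: 0.0
```

```bash
cat >> h.py <<'E'
def dark():
    # walnut in scene view: strongly dark pixels that are low-red vs finger; print brown blobs and height-.04 positions
    s=bot.snapshot("scene");q=bot.sense();im=s["img"].astype(int);print(q["tool_pos"].round(4),q["force"].round(1))
    X=np.array(s["R"])@np.array([q["tool_pos"][0],q["tool_pos"][1],.036])+s["t"];u=X[:2]/X[2]*s["fx"]+[s["cx"],s["cy"]]
    c,r=u.astype(int);g=im.max(2);print(u.round(0));
    m=(g<120).astype(np.uint8)
    for y in range(r-14,r+12): print("".join("#" if v<75 else "+" if v<120 else "-" if v<170 else "." for v in g[y,c-14:c+30]))
E
python3 -c "
from h import *
dark()"
```

```text
[0.4728 0.0669 0.0269] [-0.4  0.5 -0.2]
[296. 171.]
++----+++###++++++++--++++++++++---...------
+-----+++###++++++++-.----+++----.....------
------+++###+++++++-......---.......--------
-------++###+++++++-...............---------
-------++###+++++++-............------------
------+++###+++++++-.............-------..--
--------+####++++++-..............----.....-
-----...-####+++++++-..............----.....
--......-+##+++++++++--..............----.--
........-+###+++++++++---..............-----
........-+###++++++++++++-................--
........-+###++++++++++++-..................
........-+###++++++++++++-..................
........-+##+++++++++++++-..................
........--+++++++++++++++-..................
.........----++++++++++--...................
..........---++-----+--.....................
............------..........................
............---......................-......
----.................................-......
+++-..........................--...---......
++++--........................-------..-....
++++--........................-----------...
+++---.......................------------...
------......................-------------...
------.....................-------------....
```

Walnut is held in front of the fingers, so I'll continue over the edge.

Call:
apply_moves([
  {"travel": [0.0006,0.01,0],"rotation": [0,0,0],"grip": 0.01},
  {"travel": [0.0006,0.01,0],"rotation": [0,0,0],"grip": 0.01},
  {"travel": [0.0006,0.01,0],"rotation": [0,0,0],"grip": 0.01},
  {"travel": [0.0006,0.01,0],"rotation": [0,0,0],"grip": 0.01},
  {"travel": [0.0006,0.01,0],"rotation": [0,0,0],"grip": 0.01},
  {"travel": [0.0006,0.01,0],"rotation": [0,0,0],"grip": 0.01},
  {"travel": [0.0006,0.01,0],"rotation": [0,0,0],"grip": 0.01},
  {"travel": [0.0006,0.01,0],"rotation": [0,0,0],"grip": 0.01},
  {"travel": [0.0006,0.01,0],"rotation": [0,0,0],"grip": 0.01},
  {"travel": [0.0006,0.01,0],"rotation": [0,0,0],"grip": 0.01},
  {"travel": [0,0,0],"rotation": [0,0,0],"grip": 0.01},
  {"travel": [0,0,0],"rotation": [0,0,0],"grip": 0.01},
])

```text
t: 10.95
tool_pos: [0.4796, 0.1633, 0.029]
eef_rot: [179.9, 0.2, 86.5]
force: [-6.7, -7.8, 28.8]
finger_gap: 0.0101
finger_force: 14.3
```

Force is 29 N, so the walnut is probably propped under the fingertips. I'll lift off and look.

Call:
apply_moves([
  {"travel": [0,0,0.01],"rotation": [0,0,0],"grip": 0.01},
  {"travel": [0,0,0.02],"rotation": [0,0,0],"grip": 0.01},
  {"travel": [0,0,0.04],"rotation": [0,0,0],"grip": 0.01},
  {"travel": [0,-0.05,0],"rotation": [0,0,0],"grip": 0.01},
  {"travel": [0,-0.05,0],"rotation": [0,0,0],"grip": 0.01},
  {"travel": [0,-0.05,0],"rotation": [0,0,0],"grip": 0.01},
  {"travel": [0,0,0],"rotation": [0,0,0],"grip": 0.01},
])

```text
t: 11.65
tool_pos: [0.4783, 0.0067, 0.0965]
eef_rot: [-179.9, 0.2, 85.9]
force: [-0.2, -0.2, -0.4]
finger_gap: 0.0099
finger_force: 0.0
```

```bash
python3 - <<'E'
from h import *
print(bot.sense()["tool_pos"].round(4))
t=bot.snapshot("top");s=bot.snapshot("scene"); crop(s,'pics/s6.png',280,405,125,200,6); crop(t,'pics/c3.png',212,337,215,280,4)
a=cv2.imread("pics/c3.png");b=cv2.imread("pics/s6.png");a=cv2.resize(a[:150],None,fx=1,fy=1);a=cv2.copyMakeBorder(a[:150],0,0,0,b.shape[1]-a.shape[1],0)
cv2.imwrite("pics/m3.png",np.vstack([a,b])[:600])
E
```

```text
[0.4783 0.0067 0.0965]
```

View pics/m3.png

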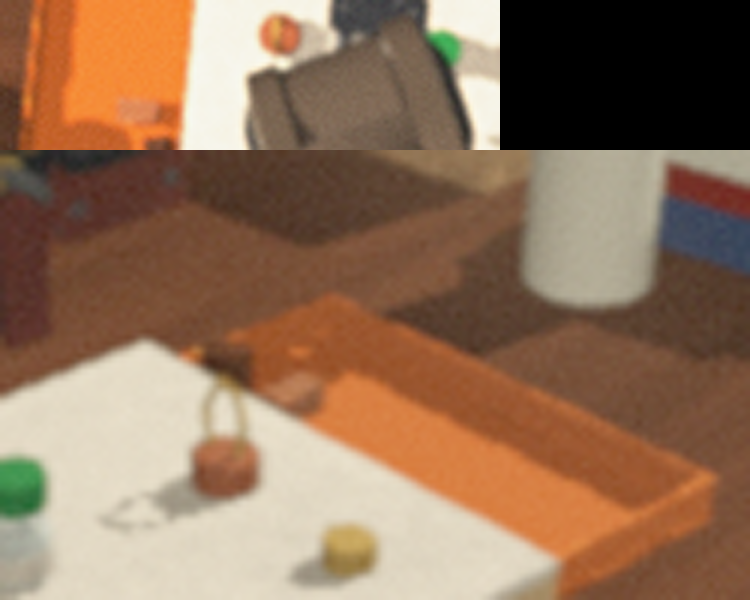

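The copper lies in the tray at (295,392). The walnut is also inside the tray, at (228,360), between the copper and the -x wall and close to the board edge. I'll check numerically whether it lies flat.

```bash
python3 - <<'E'
from h import *
o=np.array([.5467,-.0071]);th=np.radians(-3.45);R2=np.array([[np.cos(th),-np.sin(th)],[np.sin(th),np.cos(th)]])
t=bot.snapshot("top");s=bot.snapshot("scene")
b=lambda s,u,v,z:(R2.T@(ray(s,u,v,z)-o)).round(3)
out={}
for n,S,(x0,x1,y0,y1) in[("top",t,(232,262,236,266)),("scene",s,(308,335,150,172))]:
    g=S["img"].max(2)[y0:y1,x0:x1]
    for r in range(0,y1-y0): print(y0+r,"".join("%4d"%v for v in g[r]))
for z in(.01,.02,.03,.04): print(z,b(t,251.5,250,z),b(s,318,159,z))
# projected walnut box corners board frame
def pr(S,x,y,z):
    w=R2@[x,y]+o;X=np.array(S["R"])@[w[0],w[1],z]+S["t"];return (X[:2]/X[2]*S["fx"]+[S["cx"],S["cy"]]).round(1)
print("edge",pr(t,-.12,.15,.032),pr(t,-.06,.15,.032),pr(s,-.12,.15,.032),pr(s,-.06,.15,.032), "rim",pr(s,-.127,.155,.024),pr(s,-.127,.267,.024),pr(t,-.127,.155,.024))
E
```

```text
236  245 245 245 245 245 245 245 245 245 245 245 245 245 245 245 245 245 245 245 245 245 245 245 245 245 245 244 244 246 247
237  245 245 245 245 245 245 245 245 245 245 245 245 245 245 245 245 245 245 245 245 245 245 245 245 245 245 243 245 246 247
238  245 245 245 245 245 245 245 245 245 244 243 243 245 245 245 245 245 244 245 245 245 246 245 246 246 245 244 245 246 247
239  245 245 245 245 245 245 245 245 244 242 238 238 241 242 243 242 243 243 243 244 245 245 246 245 245 245 245 245 246 246
240  245 245 245 245 245 245 245 245 245 240 230 229 232 233 233 234 233 232 233 232 234 238 240 239 240 243 244 245 246 247
241  245 245 245 245 245 245 245 245 244 237 225 221 223 225 224 226 223 222 222 209 204 214 215 215 223 239 244 246 246 246
242  245 245 245 245 245 245 245 245 243 235 226 221 224 223 223 223 223 220 216 192 181 194 199 196 218 238 246 247 247 247
243  245 245 245 245 245 245 246 246 244 237 229 223 225 226 225 225 223 223 210 186 183 190 196 200 218 237 246 247 247 246
244  240 239 240 238 241 244 245 246 244 238 233 230 230 230 224 223 222 218 195 180 183 192 193 204
[... 4690 characters left out ...]
27 225 228 227 226 207 192 212 228 230 221 203 204 225 231 228 221 208 188 166 148 140 144 150 164 187 209
169  228 227 228 228 226 209 193 212 227 230 224 206 204 221 231 233 232 227 220 207 185 167 166 181 195 208 215
170  228 230 229 229 227 210 194 210 227 230 227 209 195 215 230 231 231 232 231 228 220 211 209 212 216 217 217
171  229 229 230 230 229 213 195 209 225 228 224 207 193 209 226 231 231 231 234 232 231 226 224 223 221 219 218
0.01 [-0.093  0.171] [-0.128  0.199]
0.02 [-0.092  0.169] [-0.113  0.186]
0.03 [-0.092  0.168] [-0.099  0.173]
0.04 [-0.092  0.167] [-0.085  0.16 ]
edge [256.6 259.9] [258.5 239.7] [307.8 158.4] [321.3 165.4] rim [307.5 159.4] [333.9 148.5] [255.1 262.1]
```

The walnut's footprint is about 20×18 mm and its top is near z 0.038, so it is standing on end in the tray. That only just passes the height limit. I'll nudge its top in +y from behind so it topples flat.

Call:
apply_moves([
  {"travel": [-0.011,0.046,0],"rotation": [0,0,0.6],"grip": 0},
  {"travel": [-0.011,0.046,0],"rotation": [0,0,0],"grip": 0},
  {"travel": [0,0,0],"rotation": [0,0,0],"grip": 0},
  {"travel": [0,0,-0.035],"rotation": [0,0,0],"grip": 0},
  {"travel": [0,0,-0.025],"rotation": [0,0,0],"grip": 0},
  {"travel": [0,0,-0.01],"rotation": [0,0,0],"grip": 0},
  {"travel": [0,0,-0.0015],"rotation": [0,0,0],"grip": 0},
  {"travel": [0,0,0],"rotation": [0,0,0],"grip": 0},
])

```text
t: 12.65
tool_pos: [0.4568, 0.1069, 0.0257]
eef_rot: [180.0, -0.0, 87.2]
force: [-0.9, -0.2, 0.4]
finger_gap: 0.0003
finger_force: 0.0
```

Call:
apply_moves([
  {"travel": [0,0.01,-0.001],"rotation": [0,0,0],"grip": 0},
  {"travel": [0,0.01,0],"rotation": [0,0,0],"grip": 0},
  {"travel": [0,0.01,0],"rotation": [0,0,0],"grip": 0},
  {"travel": [0,0.01,0],"rotation": [0,0,0],"grip": 0},
  {"travel": [0,0.005,0],"rotation": [0,0,0],"grip": 0},
  {"travel": [0,0.005,0],"rotation": [0,0,0],"grip": 0},
  {"travel": [0,0.005,0],"rotation": [0,0,0],"grip": 0},
  {"travel": [0,0.005,0],"rotation": [0,0,0],"grip": 0},
  {"travel": [0,0.01,0],"rotation": [0,0,0],"grip": 0},
  {"travel": [0,0,0],"rotation": [0,0,0],"grip": 0},
])

```text
t: 13.65
tool_pos: [0.4566, 0.1778, 0.0244]
eef_rot: [180.0, -0.1, 87.2]
force: [0.4, 0.2, -0.6]
finger_gap: 0.0006
finger_force: 0.0
```

No resistance. I'll lift and move over behind the brass slug.

Call:
apply_moves([
  {"travel": [0,0,0.045],"rotation": [0,0,0],"grip": 0.014},
  {"travel": [0,0,0.045],"rotation": [0,0,0],"grip": 0.014},
  {"travel": [0.0345,-0.0296,0],"rotation": [0,0,-0.6],"grip": 0.014},
  {"travel": [0.0345,-0.0296,0],"rotation": [0,0,0],"grip": 0.014},
  {"travel": [0.0345,-0.0296,0],"rotation": [0,0,0],"grip": 0.014},
  {"travel": [0.0345,-0.0296,0],"rotation": [0,0,0],"grip": 0.014},
  {"travel": [0.0345,-0.0296,0],"rotation": [0,0,0],"grip": 0.014},
  {"travel": [0,0,0],"rotation": [0,0,0],"grip": 0.014},
  {"travel": [0,0,0],"rotation": [0,0,0],"grip": 0.014},
])

```text
t: 14.55
tool_pos: [0.6291, 0.0271, 0.1135]
eef_rot: [-179.9, -0.0, 86.4]
force: [-0.9, 1.0, 0.2]
finger_gap: 0.014
finger_force: 0.0
```

```bash
python3 - <<'E'
from h import *
print(bot.sense()["tool_pos"].round(4),bot.sense()["eef_rot"])
t=bot.snapshot("top")
for y in range(236,266): print(y,"".join("%4d"%v for v in t["img"].max(2)[y,226:262]))
E
```

```text
[0.6291 0.0271 0.1135] [-1.79932025e+02 -1.21419874e-02  8.63741421e+01]
236  198 209 229 244 246 246 246 246 246 246 246 246 245 246 246 246 246 246 246 246 246 246 246 246 246 246 246 246 246 246 246 246 244 245 247 247
237  196 213 237 246 246 246 246 246 246 246 246 246 246 246 246 246 245 245 246 246 246 246 246 246 246 246 246 246 246 246 246 246 245 245 247 247
238  200 218 239 246 246 246 246 246 246 246 246 246 246 246 246 245 244 244 246 246 246 245 246 246 246 246 246 246 246 246 246 246 245 246 247 247
239  203 216 240 246 246 246 246 246 246 246 246 246 246 246 245 243 240 241 243 244 244 244 244 244 244 245 246 246 246 246 246 245 245 246 247 247
240  201 216 240 246 246 246 246 246 246 245 246 246 246 245 245 242 234 230 234 236 237 236 236 234 235 234 235 241 242 240 241 244 245 246 247 247
241  201 217 239 246 246 246 246 246 246 246 246 246 246 246 244 238 230 227 227 227 228 228 227 227 222 213 209 217 218 219 227 240 246 246 247 247
242  199 216 240 246 246 246 246 246 246 246 246 246 246 246 244 237 228 224 225 226 226 224 225 225 217 196 186 201 200 209 221 240 
[... 2742 characters left out ...]
 140 144 156 192 219 224 222 225 223 214 213 228 232 235 235 236 239 240 243 245 245 246 246 247 247 247
262  110 113 112 113 113 118 120 108 102 103 114 112 120 141 159 159 160 158 163 158 163 184 193 199 211 224 227 229 229 238 243 246 247 247 247 247
263  131 133 132 130 135 140 133 120 104  93  92  97  93 100 100 100 100 105 101 105 112 120 126 134 145 164 169 166 174 205 244 248 247 247 247 247
264  141 144 138 142 143 143 140 121 100  93  95  92  94  92  93  91  88  93  92  93  92  97  93  99  98 114 133 126 137 189 242 249 248 247 247 247
265  139 136 134 138 140 140 134 122 106  98  93  97  98  96  98  98  97  96  96  95  91 101  90  92 101 116 126 138 142 185 244 251 249 248 248 248
```

The walnut has toppled and lies flat (12×7 px, further into the tray). Next is the brass.

Call:
apply_moves([
  {"travel": [0,0,-0.04],"rotation": [0,0,0],"grip": 0.014},
  {"travel": [0,0,-0.03],"rotation": [0,0,0],"grip": 0.014},
  {"travel": [0,0,-0.01],"rotation": [0,0,0],"grip": 0.014},
  {"travel": [0,0,0],"rotation": [0,0,0],"grip": 0.014},
  {"travel": [0,0,-0.003],"rotation": [0,0,0],"grip": 0.014},
  {"travel": [0,0,-0.002],"rotation": [0,0,0],"grip": 0.014},
  {"travel": [0,0,0],"rotation": [0,0,0],"grip": 0.014},
])

```text
t: 15.3
tool_pos: [0.6297, 0.0282, 0.0303]
eef_rot: [179.9, -0.0, 86.5]
force: [0.2, -0.3, -0.4]
finger_gap: 0.0141
finger_force: 0.0
```

```bash
python3 -c "
from h import *
dark()"
```

```text
[0.6296 0.0281 0.0302] [-0.3 -0.9 -0.1]
[327. 197.]
--------++#####+++++++-....--++-............
----....-######+++++++-......-..............
........-#####++++++++-.....................
........-+####++++++++......................
........-+####++++++++......................
........-+#####+++++++-.....................
........-+####++++++++-.....................
........-+#####+++++++-.....................
........-######+++++++-.....................
........-######+++++++-.....................
........++####++++++++--...--...............
........-+#++-++++++++-------...............
.........---..-+++++++-------...............
..............-++++++------.................
..............-++++------...................
..............-----.........................
............................................
.....-......................................
............................................
-...........................................
............................................
..........-.................................
.......--...................................
.....--....................................-
..-.....................................----
......................................------
```

Call:
apply_moves([
  {"travel": [0,0,-0.0035],"rotation": [0,0,0],"grip": 0.014},
  {"travel": [0,0,0],"rotation": [0,0,0],"grip": 0.014},
  {"travel": [0.0006,0.01,0],"rotation": [0,0,0],"grip": 0.014},
  {"travel": [0.0006,0.01,0],"rotation": [0,0,0],"grip": 0.014},
  {"travel": [0.0006,0.01,0],"rotation": [0,0,0],"grip": 0.014},
  {"travel": [0.0006,0.01,0],"rotation": [0,0,0],"grip": 0.014},
  {"travel": [0.0006,0.01,0],"rotation": [0,0,0],"grip": 0.014},
  {"travel": [0.0006,0.01,0],"rotation": [0,0,0],"grip": 0.014},
])

```text
t: 16.15
tool_pos: [0.6327, 0.0892, 0.0257]
eef_rot: [-180.0, 0.0, 86.5]
force: [0.3, -1.3, 0.3]
finger_gap: 0.0142
finger_force: 0.2
```

```bash
python3 -c "
from h import *
dark()"
```

```text
[0.6326 0.0916 0.0259] [0.9 2.2 0.3]
[344. 188.]
.......-+#####++++++++-.....-++++-----------
........+######+++++++......-++--....-------
........+#####+++++++-.......--........-----
........+#####+++++++-...................---
........+#####+++++++-.....................-
........+#####+++++++-......................
........+#####+++++++-......................
........+#####+++++++-......................
.......-+#####+++++++-......................
.......-+#####+++++++-......................
.......-+#####+++++++-......................
.......-+#####+++++++-......................
.......-+###+++++++++--.....................
........-+++--+++++++--.....................
.........-----+++++++--.....................
........------+++++--.......................
......-.....--+++--.........................
...--........-----..........................
.............---............................
............................................
............................................
.......---..................................
.....--...................................--
...--..................................----.
.-...................................----..-
...................................---------
```

```bash
cat >> h.py <<'E'
def brass():
    for n in("top","scene"):
        s=bot.snapshot(n);h=cv2.cvtColor(s["img"],cv2.COLOR_RGB2HSV)
        m=cv2.inRange(h,(17,90,80),(32,255,255))
        k,l,st,ce=cv2.connectedComponentsWithStats(m)
        for i in range(1,k):
            c=ce[i]
            if st[i,4]>8:
                w=ray(s,*c,.042)
                if .4<w[0]<.72 and -.17<w[1]<.3: print(n,st[i],c.round(1),w.round(3))
E
python3 -c "
from h import *
brass()"
```

```text
scene [332 149  23  18 107] [342.6 156.5] [0.515 0.218]
scene [354 151   8   5  27] [357.3 152.6] [0.53  0.269]
scene [352 181   3   8  18] [352.8 184.3] [0.642 0.115]
scene [283 197  89  54 616] [325.3 224.5] [ 0.715 -0.069]
```

The brass is right in front of the fingers. Push it over the edge.

Call:
apply_moves([
  {"travel": [0.0006,0.01,0],"rotation": [0,0,0],"grip": 0.014},
  {"travel": [0.0006,0.01,0],"rotation": [0,0,0],"grip": 0.014},
  {"travel": [0.0006,0.01,0],"rotation": [0,0,0],"grip": 0.014},
  {"travel": [0.0006,0.01,0],"rotation": [0,0,0],"grip": 0.014},
  {"travel": [0.0006,0.01,0],"rotation": [0,0,0],"grip": 0.014},
  {"travel": [0.0006,0.01,0],"rotation": [0,0,0],"grip": 0.014},
  {"travel": [0.0003,0.005,0],"rotation": [0,0,0],"grip": 0.014},
  {"travel": [0,0,0],"rotation": [0,0,0],"grip": 0.014},
])

```text
t: 17.1
tool_pos: [0.6365, 0.1544, 0.0258]
eef_rot: [180.0, -0.0, 86.6]
force: [0.2, -0.4, -0.6]
finger_gap: 0.0141
finger_force: 0.0
```

Call:
apply_moves([
  {"travel": [0,0,0.04],"rotation": [0,0,0],"grip": 0.014},
  {"travel": [0,0,0.05],"rotation": [0,0,0],"grip": 0.014},
  {"travel": [0,0,0.05],"rotation": [0,0,0],"grip": 0.014},
  {"travel": [0,-0.05,0.03],"rotation": [0,0,0],"grip": 0.014},
  {"travel": [0,-0.05,0],"rotation": [0,0,0],"grip": 0.014},
  {"travel": [0,-0.05,0],"rotation": [0,0,0],"grip": 0.014},
  {"travel": [0,-0.05,0],"rotation": [0,0,0],"grip": 0.014},
  {"travel": [0,-0.05,0],"rotation": [0,0,0],"grip": 0.014},
  {"travel": [0,0,0],"rotation": [0,0,0],"grip": 0.014},
  {"travel": [0,0,0],"rotation": [0,0,0],"grip": 0.014},
])

```text
t: 18.1
tool_pos: [0.6361, -0.0924, 0.1913]
eef_rot: [-180.0, 0.0, 86.3]
force: [0.8, 1.2, -0.4]
finger_gap: 0.0135
finger_force: 0.0
```

```bash
python3 - <<'E'
from h import *
q=bot.sense();print(q["tool_pos"].round(4),q["force"],q["t"])
brass()
s=bot.snapshot("scene")["img"];t=bot.snapshot("top");a=cv2.cvtColor(t["img"],cv2.COLOR_RGB2HSV)
for n,im in(("scene",s),("top",t["img"])):
    z=cv2.imread(f"pics/{n}0.png")[:,:,::-1];d=abs(cv2.blur(z,(2,2)).astype(int)-cv2.blur(im,(2,2))).max(2)>35
    k,l,st,ce=cv2.connectedComponentsWithStats(d.astype(np.uint8))
    print(n,[(st[i].tolist()) for i in range(1,k) if st[i,4]>6])
for y in range(184,204): print(y,"".join("%4d"%v for v in t["img"][y,226:268,1]))
E
```

```text
[ 0.6361 -0.0924  0.1913] [ 0.77725698  1.1562458  -0.35575231] 18.1
top [249 189   9   8  52] [252.7 192.9] [0.635 0.167]
scene [360 183   8   6  37] [363.8 185. ] [0.666 0.132]
scene [283 197  89  54 611] [325.3 224.5] [ 0.714 -0.069]
scene [[130, 0, 27, 91, 588], [153, 0, 32, 40, 650], [267, 0, 16, 70, 690], [286, 0, 4, 10, 29], [293, 0, 18, 65, 583], [310, 29, 4, 10, 26], [186, 32, 6, 4, 16], [175, 37, 23, 41, 181], [154, 41, 16, 4, 23], [194, 42, 4, 5, 9], [288, 49, 7, 17, 91], [283, 66, 5, 4, 16], [191, 69, 5, 4, 8], [269, 71, 27, 15, 229], [283, 71, 5, 5, 20], [290, 70, 4, 2, 8], [201, 73, 3, 18, 38], [288, 72, 24, 19, 170], [256, 90, 78, 65, 1363], [281, 92, 4, 6, 10], [261, 104, 7, 7, 17], [318, 158, 16, 12, 100], [286, 169, 13, 10, 97], [0, 179, 20, 10, 90], [63, 180, 17, 6, 28], [248, 180, 19, 15, 178], [362, 184, 5, 3, 12], [0, 187, 52, 23, 324], [329, 188, 15, 10, 104], [24, 259, 176, 75, 4296], [192, 273, 10, 5, 12], [183, 278, 6, 4, 7]]
top [[338, 141, 18, 36, 270], [325, 145, 97, 255, 6552], [351, 145, 6, 12, 24], [382, 151, 3, 13, 20], [358, 153, 7, 5, 12], [358, 157
[... 3404 characters left out ...]
 243 243
200   94  93  95  95  91  95 104 120 134 140 136 136 138 139 139 139 138 136 137 138 135 137 139 139 134 137 134 139 137 141 139 137 134 132 133 157 214 239 243 243 243 244
201   94  97  96  93  98  98  99 122 131 141 137 138 136 137 135 138 138 136 141 134 140 134 140 138 137 137 137 138 140 138 136 137 138 137 132 161 224 243 244 243 244 244
202   93 100  96  93  95  99 105 120 135 139 138 138 135 140 136 137 136 137 139 135 139 136 137 138 138 132 137 137 135 140 138 136 136 136 132 163 222 242 244 244 243 243
203   97  95  95  98  95  95 100 121 132 138 138 136 137 134 140 135 135 135 138 138 137 136 141 138 135 139 139 135 135 137 139 137 136 140 136 164 227 242 243 243 243 243
```

```bash
python3 -c "
from rig import bot
print(bot.close_job())"
```

```text
the job is handed in; nothing more can be done
None
```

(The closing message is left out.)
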